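Load the shaker's free bay and bar it

TASK

One of the three bays of the shaker deck is empty. Slide the waiting steel sample box along the deck, without lifting or tipping it, fully home into the empty bay, then lower the spare retaining bar over the two pins at that bay's mouth until it rests flush, and let go. Leave the loaded boxes, their bars and the small tin where they are.

Things in the scene. Friction and masses are not known exactly. Their poses are not given: they have to be found in the camera images.
- rack: grey shaker deck fixed on the bench, its top 30 mm up, 510 mm wide (y). x points away from the robot into three bays at the back, y to the left. Origin at bench height on the line of the bays' pins, mid-width; deck from x -210 to +125 mm, clear for sliding in front of the bays. Dark steel dividers between bays: 40 mm wide, 20 mm high, from pointed noses at x -35 to a 40 mm high backstop
- bay0 (a point): centre of a box's underside when it stands fully home, against the backstop, in the left bay (at rack y +150 mm; it may be taken): on the deck's top, 65 mm behind the pins. The bay is 110 mm wide between its dividers, open to the front; axes as the rack's
- seat0 (a point): centre of a bar's underside when it rests flush over the left bay's two pins: at the dividers' tops, 20 mm above the deck. The pins stand on the dividers 64 mm to either side (y), 8 mm thick, tapered, 16 mm high. A box that is home has its front face 20 mm behind this point; axes as the rack's
- bay1 (a point): centre of a box's underside when it stands fully home, against the backstop, in the middle bay (at rack y 0; it may be taken): on the deck's top, 65 mm behind the pins. The bay is 110 mm wide between its dividers, open to the front; axes as the rack's
- seat1 (a point): centre of a bar's underside when it rests flush over the middle bay's two pins: at the dividers' tops, 20 mm above the deck. The pins stand on the dividers 64 mm to either side (y), 8 mm thick, tapered, 16 mm high. A box that is home has its front face 20 mm behind this point; axes as the rack's
- bay2 (a point): centre of a box's underside when it stands fully home, against the backstop, in the right bay (at rack y -150 mm; it may be taken): on the deck's top, 65 mm behind the pins. The bay is 110 mm wide between its dividers, open to the front; axes as the rack's
- seat2 (a point): centre of a bar's underside when it rests flush over the right bay's two pins: at the dividers' tops, 20 mm above the deck. The pins stand on the dividers 64 mm to either side (y), 8 mm thick, tapered, 16 mm high. A box that is home has its front face 20 mm behind this point; axes as the rack's
- box: the waiting box: lidded stainless steel sample box, 104 mm wide (its y) x 90 mm deep (its x) x 46 mm high, plain upright sides, about 0.4 to 0.85 kg; origin at the centre of its underside. It stands on the front of the deck, outside the bays, turned up to about 20 degrees from square; front and back are alike
- box_a: one of the two boxes already loaded in bays, the same as the waiting one
- box_b: the other box already loaded, the same
- bar: spare retaining bar, lying on the bench left or right of the deck, grip up: flat steel plate 146 (its y) x 32 (x) x 8 mm thick, a 10.5 mm hole through it 64 mm either side of the middle, and on its middle a black grip block 20 (x) by 24 mm (y), top 44 mm above the bar's underside; 0.2 kg, same turned half round; origin at the centre of its underside
- bar_a: the bar already in place over the pins in front of box_a, the same as the spare bar
- bar_b: the bar already in place in front of box_b, the same
- tin: small aluminium moisture tin, 36 mm across, 20 mm high, at a front corner of the deck; origin at the centre of its underside

How it is judged (in metres and radians):
On the way:
1. the box stands home in the empty bay (((x of box in the frame of bay0 between -0.005 and 0.005 m and y of box in the frame of bay0 between -0.006 and 0.006 m and z of box in the frame of bay0 between -0.004 and 0.004 m and angle between the y axis of box and the y axis of rack, either way round below 0.09 rad) or (x of box in the frame of bay1 between -0.005 and 0.005 m and y of box in the frame of bay1 between -0.006 and 0.006 m and z of box in the frame of bay1 between -0.004 and 0.004 m and angle between the y axis of box and the y axis of rack, either way round below 0.09 rad) or (x of box in the frame of bay2 between -0.005 and 0.005 m and y of box in the frame of bay2 between -0.006 and 0.006 m and z of box in the frame of bay2 between -0.004 and 0.004 m and angle between the y axis of box and the y axis of rack, either way round below 0.09 rad))), for 0.2 s.
At the end, for the whole second after the job is handed in: Box on the deck in the once-empty bay, within 5 mm of home, 6 mm sideways, 0.09 rad of square; spare bar flush over that bay's pins (4 mm, 0.05 rad, height 2 mm, tilt 0.03 rad); both released and still; loaded boxes and bars within 10 mm of their start (((x of box in the frame of bay0 between -0.005 and 0.005 m and y of box in the frame of bay0 between -0.006 and 0.006 m and z of box in the frame of bay0 between -0.004 and 0.004 m and angle between the y axis of box and the y axis of rack, either way round below 0.09 rad and horizontal distance between bar and seat0 below 0.004 m and angle between the y axis of bar and the y axis of rack, either way round below 0.05 rad and angle between bar's own z axis and vertical below 0.03 rad and z of bar in the frame of seat0 between -0.002 and 0.002 m) or (x of box in the frame of bay1 between -0.005 and 0.005 m and y of box in the frame of bay1 between -0.006 and 0.006 m and z of box in the frame of bay1 between -0.004 and 0.004 m and angle between the y axis of box and the y axis of rack, either way round below 0.09 rad and horizontal distance between bar and seat1 below 0.004 m and angle between the y axis of bar and the y axis of rack, either way round below 0.05 rad and angle between bar's own z axis and vertical below 0.03 rad and z of bar in the frame of seat1 between -0.002 and 0.002 m) or (x of box in the frame of bay2 between -0.005 and 0.005 m and y of box in the frame of bay2 between -0.006 and 0.006 m and z of box in the frame of bay2 between -0.004 and 0.004 m and angle between the y axis of box and the y axis of rack, either way round below 0.09 rad and horizontal distance between bar and seat2 below 0.004 m and angle between the y axis of bar and the y axis of rack, either way round below 0.05 rad and angle between bar's own z axis and vertical below 0.03 rad and z of bar in the frame of seat2 between -0.002 and 0.002 m)) and linear speed of each of box, bar below 0.02 m/s and distance of each of box_a, box_b, bar_a, bar_b from where it was at the start of the episode below 0.01 m); the robot touches nothing.
It fails at once if the waiting box is lifted off the deck or tipped (z of box in the frame of rack above 0.045 m or angle between box's own z axis and vertical above 0.25 rad).
It fails at once if a loaded box or its bar is pushed out of place (distance of any of box_a, box_b, bar_a, bar_b from where it was at the start of the episode above 0.01 m).
It fails at once if the small tin is knocked about (distance of tin from where it was at the start of the episode above 0.02 m).
It also fails if it takes over 72 s, if anything falls off the work surface, if the arm or the gripper's body presses on something with over 40 N, if the wrist force passes 120 N, or if a joint passes its speed limit or range.

ROBOT

A 6-joint arm with a two-finger parallel gripper is mounted at the origin on the work surface. World frame = base frame: x ahead of the robot, y to its left, z up, the work surface at z = 0. Lengths are in m, angles in degrees, forces in N, time in s.
With the tool pointing down it reaches from about 0.275 to 0.725 m from the base axis. Payload 15.9 kg.
Tool frame: the origin (TCP) lies midway between the tips of the shut fingers; the grasp point (between the pads) lies hold_point_z behind it (hold_point_z is the distance from the TCP to the grasp point, in m); z points along the fingers, y is the line along which they close (so a half turn about z gives the same grasp; the last joint's range is limited). The gripper opens to 85 mm and grips with 20 to 120 N. Pads are 22 mm wide; open, the fingers measure 114 mm over their backs; the gripper's body (76 mm by 85 mm) begins 54 mm behind the grasp point. The pads swing forward as they close: fully open they stand 13 mm farther back than shut.
Start: joints at [71.906, 12.198, -1.971, 75.831, 0, 90], TCP at [0.155, 0.475, 0.231] pointing down, gripper open.
Joint ranges: [-170.91, 170.91], [-42.67, 98.43], [-65.05, 77.54], [-120.47, 116.71], [-90, 82.35], [-180, 180]. Speed limits (degrees/s): [108.29, 108.29, 136.94, 147.25, 180, 180].

INTERFACE

Orientations are given as [roll, pitch, yaw] about the fixed x, y, z axes, in that order (R = Rz(yaw) Ry(pitch) Rx(roll)).
In Python, from workcell import get_obs, get_image, get_calibration, finish_job, hold_point_z gives the robot as it stands.
- The arm moves only by the tool move_arm, never from a script. Its argument "steps" is one flat list of numbers, 7 for each row, row after row: the turn, a rotation vector about the world's x, y, z in degrees, then the shift along the world's x, y, z in cm, then the finger opening in cm, from 0 to 8.54. A call has 1 to 10 rows; each row shifts and turns the commanded pose from where the row before left it; what a row does not reach is not made up. A row lasts 1/8 s, in which the tool goes at most 62.5 mm and 10.7 degrees, less where a joint would pass 70% of its speed; a pose out of reach is approached as far as the arm can. A call is refused whole if a number of a shift passes 6.25 or a number of a turn 10.7, either way. A call with a gripper value outside its range is refused whole. The fingers move at their own pace and stop on an object; "newtons" is the grip in N (left out, the last holds). Time passes only in rows, so rows that do not move let the fingers close. It gives the time, the measured TCP pose, the force, the opening and the grip force at its end, in the units of the state.
- get_obs(): the state, without advancing time (a new reading comes with each control period).
- get_image(name): name is "scene" or "top"; returns (picture, depth): 480x640x3 uint8, red, green, blue; 480x640 float32, m along the optical axis (not along the pixel's ray), 0 where there is no reading.
- get_calibration(name): a dict with "camera_matrix" (3x3 intrinsics, pixels), "D" ([k1, k2, p1, p2, k3] as OpenCV has them; the pictures are not rectified), "rvec" (rotation vector, rad) and "tvec" (3), from world to camera coordinates, as OpenCV has them. Camera axes: x right, y down, z forward; pixel columns grow to the right and rows downward; lengths in m; the calibration is good to about 2 mm. A picture is of the moment at which its call begins. get_calibration takes no time and is no camera call.
- finish_job(): hands the job in; it is judged then, once.
The state is a dict: "time": time; "qpos": joint angles; "dq": joint speeds; "tau": joint torques, N m; "tool_pos": TCP position; "tool_rot": TCP orientation; "ft_force": force on the tool from outside, world axes, zero at the start; "moment": the same for the moment, N m; "gripper_width": finger opening in m; "grasp_force": force on a finger pad.
Only numpy, scipy, OpenCV 4.12 (cv2) and the standard library are available. Lean on these libraries where they do the work, as an engineer would, in place of code of your own. Each camera call takes 0.05 s, during which the arm holds its last target. There are 200 camera calls.

## Working session

There is one attempt and no reset: what is moved stays moved. The work goes in short steps, Python scripts to look and compute and a tool call to move; the robot and the scene stay as the last step left them, time stands still between calls to the robot, and variables do not carry over. Pictures are saved under pics/ and viewed, at most 13 in all, crops included, and the job is handed in when it is done.

Besides the shell and the picture viewer there is one more tool, called after "Emit:" as name(argument=value, ...) on one line, values as JSON. move_arm: Moves the arm, as the interface text tells. Its arguments: {"type":"object","properties":{"steps":{"type":"array","items":{"type":"number"}},"newtons":{"type":"number"}},"required":["steps"]}

```bash
mkdir -p pics; ls; python3 - <<'E'
from workcell import *
import cv2,numpy as np
for n in("top","scene"):
    im,d=get_image(n); np.savez("%s0.npz"%n,im=im,d=d); cv2.imwrite("pics/%s0.png"%n,im[:,:,::-1])
    c=get_calibration(n); print(n,{k:np.round(v,4).tolist() for k,v in c.items()})
print(hold_point_z,get_obs())
E
```

```text
pics
top {'camera_matrix': [[433.263, 0.0, 321.9953], [0.0, 433.263, 239.7402], [0.0, 0.0, 1.0]], 'D': [0.0312, 0.0, 0.0, 0.0, 0.0], 'rvec': [2.1166, -2.1277, 0.1702], 'tvec': [0.0227, 0.5811, 0.9105]}
scene {'camera_matrix': [[554.6778, 0.0, 313.6649], [0.0, 554.6778, 232.5135], [0.0, 0.0, 1.0]], 'D': [-0.1172, 0.0, 0.0, 0.0, 0.0], 'rvec': [1.6078, 1.7343, -0.8807], 'tvec': [0.0325, -0.2958, 1.6712]}
0.0187 {'time': 0.1, 'qpos': array([ 7.19086958e+01,  1.22219786e+01, -2.00292631e+00,  7.58315683e+01,
       -7.72176830e-04,  9.00021376e+01]), 'dq': array([ 0.01903935, -0.10300136,  0.19616123,  0.02787784,  0.08842053,
        0.07260222]), 'tau': array([ 2.07255740e-03, -6.87256908e+01,  4.87802911e+01,  1.24296744e-02,
        1.16475017e-04,  9.99281809e-06]), 'tool_pos': array([0.15517811, 0.47499844, 0.2308776 ]), 'tool_rot': array([-1.79943527e+02,  7.74283352e-04,  1.61906559e+02]), 'ft_force': array([ 0.04154539, -0.52139929, -0.01815405]), 'moment': array([ 0.04321667,  0.01606148, -0.01878709]), 'grasp_force': 0.0, 'gripper_width': 0.08530699460904356}
```

View pics/top0.png

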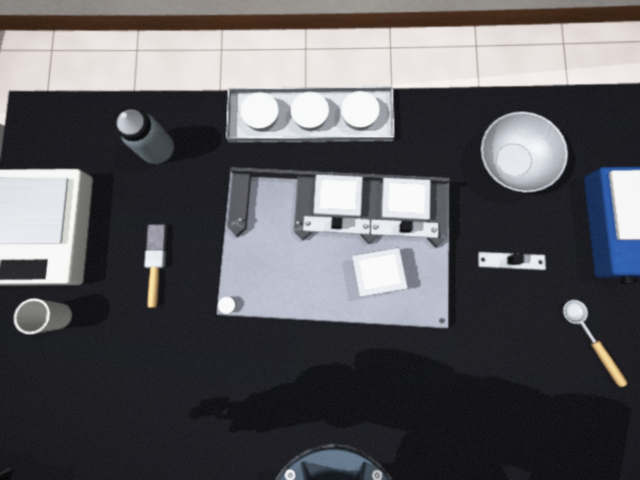

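View pics/scene0.png

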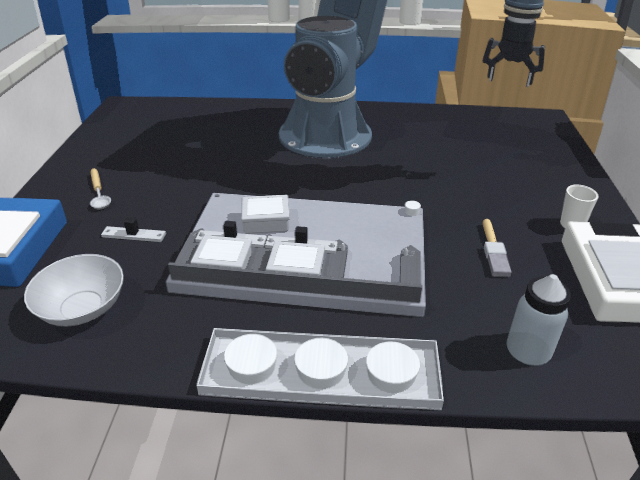

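The top view shows the empty left bay (gap at about 270,205), the tin at (226,305), the waiting box at (380,272) and the spare bar at (512,261). Bays 1 and 2 are loaded.

```bash
cat > h.py <<'E'
import cv2,numpy as np
from workcell import *
def cam(n):
    c=get_calibration(n);K=np.array(c["camera_matrix"]);D=np.array(c["D"],float)
    R=cv2.Rodrigues(np.array(c["rvec"],float))[0];t=np.array(c["tvec"],float);return K,D,R,t
def cloud(n,d):
    K,D,R,t=cam(n);v,u=np.mgrid[:480,:640]
    p=cv2.undistortPoints(np.stack([u,v],-1).reshape(-1,1,2).astype(float),K,D).reshape(480,640,2)
    P=np.dstack([p*d[...,None],d]);return (P-t)@R
def proj(n,P):
    K,D,R,t=cam(n);return cv2.projectPoints(np.float64(P).reshape(-1,1,3),cv2.Rodrigues(R)[0],t,K,D)[0].reshape(-1,2)
def ray(n,uv,z):
    K,D,R,t=cam(n);p=cv2.undistortPoints(np.float64(uv).reshape(-1,1,2),K,D).reshape(-1,2)
    r=np.c_[p,np.ones(len(p))]@R;o=-t@R;return o+r*((z-o[2])/r[:,2])[:,None]
def rect(P): # horizontal points -> centre, sizes, angle
    return cv2.minAreaRect((P[:,:2]*1000).astype(np.float32))
E
python3 - <<'E'
from h import *
for n in("top","scene"):
    f=np.load(n+"0.npz");X=cloud(n,f["d"]);z=X[...,2];im=f["im"].astype(int);ok=f["d"]>0
    print(n,"cam",-cam(n)[3]@cam(n)[2])
    S=(np.abs(X[...,0]-.45)<.35)&(np.abs(X[...,1])<.5)&ok
    print(np.histogram(z[S],np.arange(-.01,.1,.005)))
    def comp(lo,hi,amin):
        m=(S&(z>lo)&(z<hi)).astype(np.uint8)
        k,L,st,c=cv2.connectedComponentsWithStats(m)
        for i in range(1,k):
            if st[i,4]>=amin:
                q=X[L==i];print(lo,hi,st[i],"px",c[i].round(1),"mean",(q.mean(0)*1000).round(1),rect(q))
    comp(.024,.036,300); comp(.068,.085,150); comp(.003,.014,60)
E
```

```text
top cam [0.41284802 0.00488454 0.99836202]
(array([ 1014, 65556, 33608,  1383,  1804,  1145,   526, 13869,  6580,
         246,   343,  2856,  1564,  1656,   287,   715,  3607,  2415,
          56,    48,   203]), array([-0.01 , -0.005,  0.   ,  0.005,  0.01 ,  0.015,  0.02 ,  0.025,
        0.03 ,  0.035,  0.04 ,  0.045,  0.05 ,  0.055,  0.06 ,  0.065,
        0.07 ,  0.075,  0.08 ,  0.085,  0.09 ,  0.095]))
0.024 0.036 [  217   171   232   158 20116] px [323.5 267.8] mean [522.4  18.   29.2] ((569.2581787109375, -9.167633056640625), (512.4308471679688, 330.4420471191406), 86.28266906738281)
0.068 0.085 [ 260  169  190   51 4245] px [369.8 194. ] mean [679.  -86.1  74. ] ((680.8103637695312, -49.312744140625), (421.472412109375, 98.188232421875), 86.55413818359375)
0.068 0.085 [ 353  247   55   50 2036] px [379.7 271.6] mean [ 507.5 -103.4   74.7] ((508.17919921875, -103.7672119140625), (89.8850326538086, 103.81884765625), 9.572568893432617)
0.003 0.014 [ 490  150   51   33 1027] px [516.  164.7] mean [ 765.8 -438.2    7.9] ((760.7089233398438, -434.6906433105469), (78.4951858520507
[... 1928 characters left out ...]
01 226  64  16 573] px [133.5 233.5] mean [ 542.3 -405.6    7.7] ((531.3605346679688, -406.8317565917969), (148.66404724121094, 55.5927848815918), 86.41007232666016)
0.003 0.014 [484 245  27  32 125] px [494.7 266.8] mean [605.1 397.7   9.2] ((582.34619140625, 406.1617431640625), (97.32624816894531, 39.38047790527344), 1.4567712545394897)
0.003 0.014 [  51  282   59   31 1128] px [ 81.2 298.3] mean [ 763.2 -439.     8. ] ((759.4940185546875, -436.505615234375), (80.88626861572266, 112.09398651123047), 0.011461337096989155)
0.003 0.014 [166 287 258  29 998] px [296.2 302.1] mean [739.6 -10.8   8.6] ((738.6424560546875, -21.39453125), (514.0786743164062, 12.000131607055664), 85.77994537353516)
```

```bash
python3 - <<'E'
from h import *
im=np.load("top0.npz")["im"]
a=cv2.resize(im[165:325,210:450],None,fx=3.3,fy=3.3,interpolation=cv2.INTER_CUBIC)
b=cv2.resize(im[240:280,470:555],None,fx=3.3,fy=3.3,interpolation=cv2.INTER_CUBIC)
a[528-132:,:][:132,:b.shape[1]]=b
cv2.imwrite("pics/crop1.png",a[:,:,::-1]);print(a.shape,b.shape)
E
```

```text
(528, 792, 3) (132, 280, 3)
```

View pics/crop1.png

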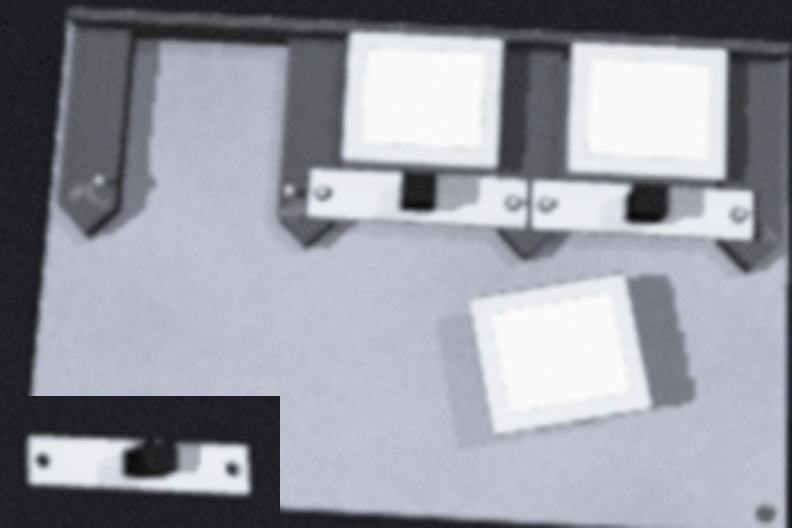

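The crop shows the pins at crop pixels (98,180), (290,190), (323,193), (513,202), (547,204) and (739,214). The spare bar's holes are at inset pixels (43,64) and (232,72). I'll fit the poses from these.

```bash
python3 - <<'E'
from h import *
f=np.load("top0.npz");im=f["im"]
full=lambda p,o:(np.array(p)+.5)/3.3-.5+o
pins=full([(98,180),(290,190),(323,193),(513,202),(547,204),(739,214)],[210,165])
W=ray("top",pins,.064)[:,:2]*1000
L=np.array([[0,y] for y in(214,86,64,-64,-86,-214)],float)
def fit(L,W):
    a,b=L-L.mean(0),W-W.mean(0);t=np.arctan2((a[:,0]*b[:,1]-a[:,1]*b[:,0]).sum(),(a*b).sum())
    R=np.array([[np.cos(t),-np.sin(t)],[np.sin(t),np.cos(t)]]);return t,R,W.mean(0)-R@L.mean(0)
t,R,o=fit(L,W);print("rack yaw",np.degrees(t),"origin",o,"res",(W-(L@R.T+o)).round(1).tolist())
H=ray("top",full([(43,64),(232,72)],[470,240]),.008)[:,:2]*1000
t2,_,o2=fit(np.array([[0,64],[0,-64.]]),H);print("bar",o2,np.degrees(t2),np.linalg.norm(H[0]-H[1]))
g=im.min(2)
def white(z,box,th=150):
    u0,v0,u1,v1=box;m=np.zeros_like(g);m[v0:v1,u0:u1]=(g[v0:v1,u0:u1]>th)
    c=max(cv2.findContours(m,0,2)[0],key=cv2.contourArea);return cv2.minAreaRect((ray("top",c[:,0],z)[:,:2]*1000).astype(np.float32))
print("spare plate",white(.008,(470,240,555,280),100))
for n,p in (("seat0",(0,150)),("bay0",(65,150)),("seat1",(0,0))): print(n,R@p+o)
b=np.array([508.2,-103.8]);print("box in rack",R.T@(b-o))
X=cloud("top",f["d"]);q=X[297:313,219:234].reshape(-1,3);q=q[(q[:,2]>.042)&(q[:,2]<.056)];print("tin",q.mean(0),len(q),R.T@(q.mean(0)[:2]*1000-o))
E
```

```text
rack yaw -3.5152386057127267 origin [613.08904812 -11.8615608 ] res [[0.2, 0.5], [0.2, -0.6], [-0.6, -0.8], [0.2, 0.3], [-0.0, -0.3], [0.1, 0.9]]
bar [ 538.68434805 -409.55712963] -2.760279505006593 127.46828643922943
spare plate ((538.4396362304688, -409.88214111328125), (149.5203857421875, 35.76409912109375), 86.87462615966797)
seat0 [622.28614889 137.85621817]
bay0 [687.16385311 133.87080783]
seat1 [613.08904812 -11.8615608 ]
box in rack [-99.05458821 -98.19662709]
tin [0.44041601 0.22854334 0.0489696 ] 208 [-187.08834439  229.36531166]
```

Emit:
move_arm(steps=[0, 0, -4, 2.3, -4.1, 0, 5, 0, 0, -4, 2.3, -4.1, 0, 5, 0, 0, -4, 2.3, -4.1, 0, 5, 0, 0, -4, 2.3, -4.1, 0, 5, 0, 0, -4, 2.3, -4.1, 0, 5, 0, 0, -4, 2.3, -4.1, 0, 5, 0, 0, -4, 2.3, -4.1, 0, 5, 0, 0, -4, 2.3, -4.1, 0, 5])

```text
time: 1.1
tool_pos: [0.3396, 0.1458, 0.2312]
tool_rot: [-180.0, -0.0, 129.8]
ft_force: [1.3, 1.5, 0.8]
gripper_width: 0.0501
grasp_force: 0.0
```

Emit:
move_arm(steps=[0, 0, -4, 2.3, -4.1, 0, 5, 0, 0, -4, 2.3, -4.1, 0, 5, 0, 0, -4, 2.3, -4.1, 0, 5, 0, 0, -4, 2.3, -4.1, 0, 5, 0, 0, -4, 2.3, -4.1, 0, 5, 0, 0, -4, 2.3, -4.1, 0, 5, 0, 0, -4, 2.3, -4.1, 0, 5, 0, 0, -2, 2, -4, 0, 5, 0, 0, 0, 0, 0, 0, 5])

```text
time: 2.22
tool_pos: [0.5207, -0.182, 0.2301]
tool_rot: [-179.9, -0.0, 99.7]
ft_force: [-0.7, -0.1, -0.8]
gripper_width: 0.0498
grasp_force: 0.0
```

Emit:
move_arm(steps=[0, 0, 0, 0, 0, -4.8, 5, 0, 0, 0, 0, 0, -4.8, 5, 0, 0, 0, 0, 0, -4.8, 5, 0, 0, 0, 0, 0, -4.8, 5, 0, 0, 0, 0, 0, 0, 5, 0, 0, 0, -0.2, 0.8, 0, 5, 0, 0, 0, -0.1, 0.8, 0, 5, 0, 0, 0, -0.1, 0.8, 0, 5, 0, 0, 0, -0.1, 0.8, 0, 5])

```text
time: 3.35
tool_pos: [0.5168, -0.1483, 0.0414]
tool_rot: [179.8, 0.2, 99.9]
ft_force: [1.5, -8.0, 5.1]
gripper_width: 0.05
grasp_force: 4.2
```

```bash
cat > box.py <<'E'
import sys
from h import *
t=np.radians(-3.515);R=np.array([[np.cos(t),-np.sin(t)],[np.sin(t),np.cos(t)]]);o=np.array([613.1,-11.9])
if __name__=="__main__":
    im,d=get_image("top");X=cloud("top",d);z=X[...,2]
    r=(X[...,:2]*1000-o)@R
    m=((np.abs(z-.075)<.008)&(d>0)&(r[...,0]<(-20 if len(sys.argv)<3 else 130))&(r[...,0]>-200)&(np.abs(r[...,1])<250))
    if len(sys.argv)>2: m&=r[...,1]>85
    m=m.astype(np.uint8);k,L,st,c=cv2.connectedComponentsWithStats(m)
    for i in range(1,k):
        if st[i,4]>300:
            q=r[L==i];print(st[i,4],"rack frame",q.mean(0).round(1),cv2.minAreaRect(q.astype(np.float32)))
    if len(sys.argv)>1: cv2.imwrite("pics/%s.png"%sys.argv[1],im[:,:,::-1])
    s=get_obs();print(s["time"],s["tool_pos"].round(4),s["tool_rot"].round(1),s["ft_force"].round(1), "tcp rack",((s["tool_pos"][:2]*1000-o)@R).round(1))
E
python3 box.py push1
```

```text
1806 rack frame [-102.6  -75.9] ((-102.50645446777344, -80.34609985351562), (90.12076568603516, 103.40707397460938), 13.536527633666992)
3.4 [ 0.5167 -0.1474  0.0413] [1.798e+02 1.000e-01 9.990e+01] [ 1.5 -4.4  4.3] tcp rack [ -88.  -141.1]
```

View pics/push1.png

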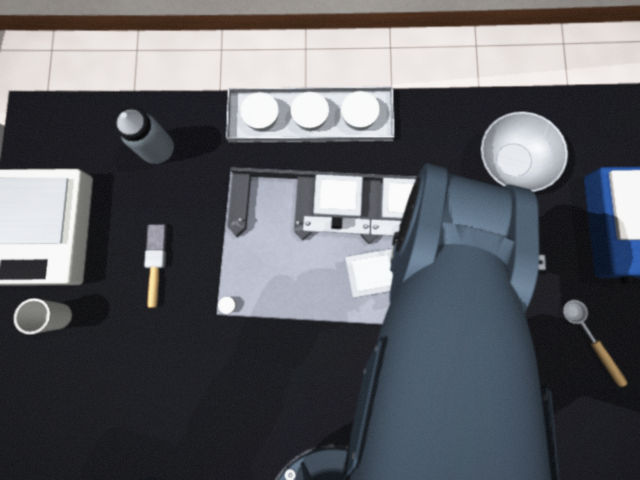

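Emit:
move_arm(steps=[0, 0, -1.3, -0.1, 1.1, 0, 5, 0, 0, -1.3, -0.1, 1.1, 0, 5, 0, 0, -1.3, 0, 1.1, 0, 5, 0, 0, -1.3, 0, 1.1, 0, 5, 0, 0, -1.3, 0, 1.1, 0, 5, 0, 0, -1.3, 0, 1.1, 0, 5, 0, 0, -1.3, 0, 1.1, 0, 5, 0, 0, -1.3, 0.1, 1.1, 0, 5, 0, 0, -1.3, 0.1, 1.1, 0, 5, 0, 0, -1.3, 0.1, 1.1, 0, 5])

```text
time: 4.65
tool_pos: [0.5171, -0.0381, 0.041]
tool_rot: [179.9, 0.1, 86.8]
ft_force: [-1.5, -9.9, 8.1]
gripper_width: 0.0498
grasp_force: 5.0
```

```bash
python3 box.py push2
```

```text
468 rack frame [-95.9  70.5] ((-95.32522583007812, 70.65615844726562), (88.90750885009766, 24.733619689941406), 0.1645146757364273)
4.7 [ 0.5172 -0.0368  0.0409] [1.799e+02 1.000e-01 8.680e+01] [ 0.2 -4.3  3.7] tcp rack [-94.2 -30.7]
```

Emit:
move_arm(steps=[0, 0, 0, 0, 1.1, 0, 5, 0, 0, 0, 0, 1.1, 0, 5, 0, 0, 0, 0, 1.1, 0, 5, 0, 0, 0, 0.1, 1.1, 0, 5, 0, 0, 0, 0.1, 1.1, 0, 5, 0, 0, 0, 0, 1.1, 0, 5, 0, 0, 0, 0.1, 1.1, 0, 5, 0, 0, 0, 0, 1.1, 0, 5, 0, 0, 0, 0.1, 1.1, 0, 5, 0, 0, 0, 0.1, 0.9, 0, 5])

```text
time: 5.95
tool_pos: [0.522, 0.07, 0.0407]
tool_rot: [179.9, 0.1, 86.9]
ft_force: [-1.5, -10.8, 8.0]
gripper_width: 0.0502
grasp_force: 5.3
```

```bash
python3 box.py push3
```

```text
6.0 [0.5221 0.071  0.0407] [179.9   0.   86.9] [-0.4 -5.1  4.5] tcp rack [-95.9  77.2]
```

Emit:
move_arm(steps=[0, 0, 0, 0.1, 0.5, 0, 5, 0, 0, 0, 0, 0.5, 0, 5, 0, 0, 0, 0, 0, 0, 5, 0, 0, 0, 0, -1.5, 0, 5, 0, 0, 0, -0.2, -1.5, 0, 5, 0, 0, 0, 0, 0, 5, 5, 0, 0, 0, 0, 0, 5, 5, 0, 0, -5, -3, 0, 0, 5, 0, 0, -10, -6, 0, 0, 5, 0, 0, -10, -6, 0, 0, 5])

```text
time: 7.25
tool_pos: [0.3684, 0.0495, 0.139]
tool_rot: [-180.0, -0.0, 61.5]
ft_force: [0.6, 0.3, 1.3]
gripper_width: 0.05
grasp_force: 0.0
```

```bash
python3 box.py push4
```

```text
1991 rack frame [-96.7 148.6] ((-95.75599670410156, 149.54405212402344), (90.44368743896484, 104.07440948486328), 0.29313597083091736)
7.3 [0.3604 0.0489 0.1378] [-179.7    0.2   60.9] [ 1.1 -0.5 -0.3] tcp rack [-256.    45.2]
```

View pics/push4.png

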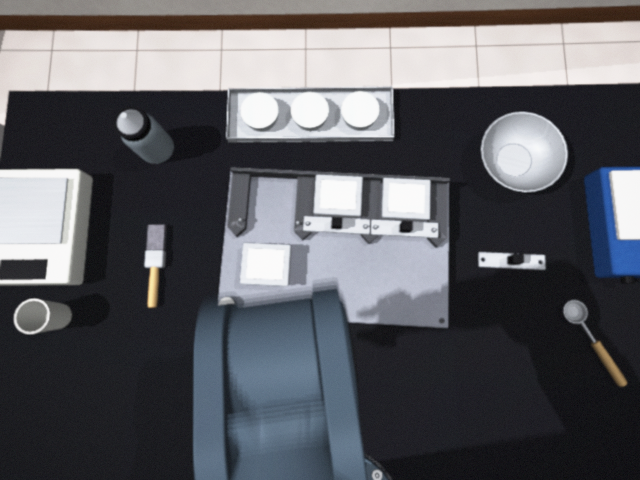

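Emit:
move_arm(steps=[0, 0, -9.2, 1.3, 1.4, 0, 5, 0, 0, -9.2, 1.3, 1.4, 0, 5, 0, 0, -9.2, 1.3, 1.4, 0, 5, 0, 0, -9.2, 1.3, 1.4, 0, 5, 0, 0, -9.2, 1.3, 1.4, 0, 5, 0, 0, -9.2, 1.3, 1.4, 0, 5, 0, 0, -9.2, 1.2, 1.5, 0, 5, 0, 0, 0, 0, 0, 0, 5, 0, 0, 0, 0, 0, 0, 5])

```text
time: 8.43
tool_pos: [0.4709, 0.0591, 0.1393]
tool_rot: [-175.7, 0.2, 4.4]
ft_force: [-0.1, 0.4, 0.1]
gripper_width: 0.0497
grasp_force: 0.0
```

```bash
python3 - <<'E'
from workcell import *
s=get_obs();print(s["qpos"].round(1),s["dq"].round(1),s["tool_pos"],s["tool_rot"])
E
```

```text
[  4.3  11.5 -16.5  62.1   4.3 179.9] [ 1.6 -0.3 -0.1 -0.1 -0.1  0.3] [0.47087008 0.05908183 0.139256  ] [-1.75661993e+02  1.50349791e-01  4.37065340e+00]
```

Emit:
move_arm(steps=[0, 0, 10, 0, 0, 0, 5, 0, 0, 10, 0, 0, 0, 5, 0, 0, 10, 0, 0, 0, 5, 0, 0, 10, 0, 0, 0, 5, 0, 0, 10, 0, 0, 0, 5, 0, 0, 10, 0, 0, 0, 5, 0, 0, 10, 0, 0, 0, 5, 0, 0, 10, 0, 0, 0, 5, 0, 0, 10, 0, 0, 0, 5])

```text
time: 9.55
tool_pos: [0.4708, 0.0604, 0.1394]
tool_rot: [-175.6, 0.1, 94.8]
ft_force: [0.1, -0.3, -0.2]
gripper_width: 0.0502
grasp_force: 0.0
```

Emit:
move_arm(steps=[0, 0, 10, 0, 0, 0, 5, 0, 0, 10, 0, 0, 0, 5, 0, 0, 10, 0, 0, 0, 5, 0, 0, 10, 0, 0, 0, 5, 0, 0, 10, 0, 0, 0, 5, 0, 0, 10, 0, 0, 0, 5, 0, 0, 10, 0, 0, 0, 5, 0, 0, 0, 0, 0, 0, 5, 0, 0, 0, 0, 0, 0, 5])

```text
time: 10.68
tool_pos: [0.4711, 0.0599, 0.1395]
tool_rot: [-175.7, 0.1, 164.2]
ft_force: [-1.2, -0.1, 0.8]
gripper_width: 0.0502
grasp_force: 0.0
```

Emit:
move_arm(steps=[4.1, -1.2, 0, -0.4, 1.8, 0, 5, 0, 0, 6.1, -0.4, 1.8, 0, 5, 0, 0, 6.2, -0.4, 1.8, 0, 5, 0, 0, 0, -0.4, 1.8, 0, 5, 0, 0, 0, -0.4, 1.7, 0, 5, 0, 0, 0, 0, 0, 0, 5, 0, 0, 0, 0, 0, 0, 5])

```text
time: 11.55
tool_pos: [0.4512, 0.1484, 0.1393]
tool_rot: [-179.9, 0.2, 176.6]
ft_force: [0.4, -0.9, 1.0]
gripper_width: 0.0504
grasp_force: 0.0
```

Emit:
move_arm(steps=[0, 0, 0, 0, 0, -5, 5, 0, 0, 0, 0, 0, -5.1, 5, 0, 0, 0, 0, 0, 0, 5, 0, 0, 0, 1, -0.1, 0, 5, 0, 0, 0, 1, 0, 0, 5, 0, 0, 0, 1, -0.1, 0, 5, 0, 0, 0, 1, -0.1, 0, 5, 0, 0, 0, 1, 0, 0, 5, 0, 0, 0, 1, -0.1, 0, 5])

```text
time: 12.68
tool_pos: [0.512, 0.1448, 0.0397]
tool_rot: [-180.0, 0.2, 176.7]
ft_force: [-8.9, 1.4, 6.0]
gripper_width: 0.0499
grasp_force: 4.5
```

Emit:
move_arm(steps=[0, 0, 0, 1, 0, 0, 5, 0, 0, 0, 1, -0.1, 0, 5, 0, 0, 0, 1, 0, 0, 5, 0, 0, 0, 1, -0.1, 0, 5, 0, 0, 0, 0, 0, 0, 5])

```text
time: 13.3
tool_pos: [0.5529, 0.1426, 0.0395]
tool_rot: [-180.0, 0.3, 176.6]
ft_force: [0.6, 0.9, -0.7]
gripper_width: 0.0498
grasp_force: 0.0
```

```bash
python3 box.py push5 1
```

```text
589 rack frame [ -6.5 115. ] ((-11.228397369384766, 116.60982513427734), (86.26483154296875, 41.791168212890625), 4.56683874130249)
13.35 [0.5525 0.1427 0.0394] [-180.     0.3  176.6] [-0.8  0.6 -0.3] tcp rack [-69.9 150.5]
```

View pics/push5.png

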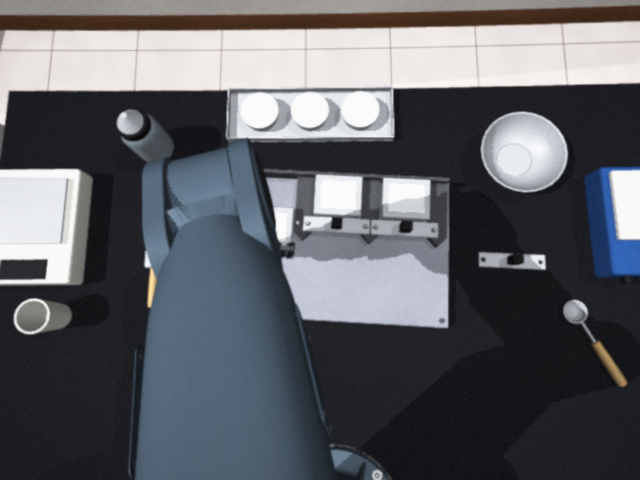

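Emit:
move_arm(steps=[0, 0, 0, 1, -0.1, 0, 5, 0, 0, 0, 1, 0, 0, 5, 0, 0, 0, 1, -0.1, 0, 5, 0, 0, 0, 1, -0.1, 0, 5, 0, 0, 0, 1, 0, 0, 5, 0, 0, 0, 1, -0.1, 0, 5, 0, 0, 0, 1, 0, 0, 5])

```text
time: 14.22
tool_pos: [0.6208, 0.1386, 0.0389]
tool_rot: [-179.9, 0.1, 176.7]
ft_force: [-11.0, -0.2, 7.9]
gripper_width: 0.0501
grasp_force: 5.1
```

Emit:
move_arm(steps=[0, 0, 0, 0.3, 0, 0, 5, 0, 0, 0, 0.3, 0, 0, 5, 0, 0, 0, 0, 0, 0, 5])

```text
time: 14.6
tool_pos: [0.627, 0.1386, 0.0388]
tool_rot: [-179.9, 0.1, 176.7]
ft_force: [-5.0, -0.1, 2.3]
gripper_width: 0.0502
grasp_force: 2.6
```

Emit:
move_arm(steps=[0, 0, 0, 0.3, 0, 0, 5, 0, 0, 0, 0.2, 0, 0, 5, 0, 0, 0, 0, 0, 0, 5])

```text
time: 14.98
tool_pos: [0.6319, 0.1386, 0.0388]
tool_rot: [-179.9, 0.1, 176.7]
ft_force: [-6.6, 0.2, 4.3]
gripper_width: 0.05
grasp_force: 3.0
```

Emit:
move_arm(steps=[0, 0, 0, 0.2, 0, 0, 5, 0, 0, 0, 0, 0, 0, 5])

```text
time: 15.22
tool_pos: [0.6326, 0.1386, 0.0388]
tool_rot: [-179.9, 0.0, 176.7]
ft_force: [-16.1, 0.9, 10.1]
gripper_width: 0.0502
grasp_force: 7.9
```

Emit:
move_arm(steps=[0, 0, 0, 0.1, 0, 0, 5, 0, 0, 0, 0, 0, 0, 5, 0, 0, 0, -1, 0, 0, 5, 0, 0, 0, -2, 0, 0, 5, 0, 0, 0, 0, 0, 5, 5, 0, 0, 0, 0, 0, 5, 5, 0, 0, 0, 0, 0, 4, 5, 0, 0, 0, -1, -4.5, 0, 6, 0, 0, 0, -1, -5, 0, 6, 0, 0, 0, -1, -5, 0, 6])

```text
time: 16.48
tool_pos: [0.575, -0.0078, 0.1789]
tool_rot: [-179.9, 0.3, 176.7]
ft_force: [1.0, -1.1, -0.0]
gripper_width: 0.0602
grasp_force: 0.0
```

Emit:
move_arm(steps=[0, 0, 0, -0.5, -5, 0, 6, 0, 0, 0, -0.5, -5, 0, 6, 0, 0, 0, -0.5, -5, 0, 6, 0, 0, 0, -0.5, -5, 0, 6, 0, 0, 0, -0.5, -5, 0, 6, 0, 0, 0, -0.5, -5, 0, 6, 0, 0, 0, -0.4, -5, 0, 6, 0, 0, 0, 0, -5, 0, 6, 0, 0, 0, 0, 0, 0, 6])

```text
time: 17.6
tool_pos: [0.5404, -0.4097, 0.1778]
tool_rot: [-179.9, 0.2, 176.5]
ft_force: [0.1, 1.2, -0.7]
gripper_width: 0.0599
grasp_force: 0.0
```

```bash
python3 box.py home 1
```

```text
2043 rack frame [ 69.4 151.5] ((69.71084594726562, 164.95452880859375), (98.73680114746094, 159.89698791503906), 0.21516042947769165)
17.65 [ 0.5408 -0.4079  0.178 ] [-179.9    0.2  176.5] [ 0.   0.7 -0.3] tcp rack [ -47.9 -399.7]
```

View pics/home.png

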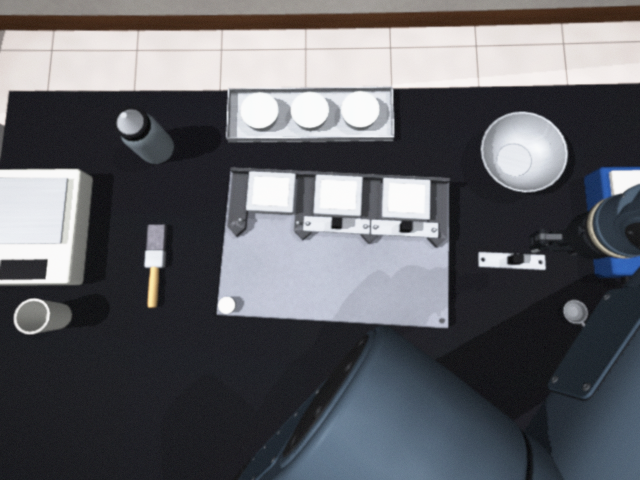

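```bash
python3 - <<'E'
from h import *
from box import R,o
s=get_obs();print(s["tool_pos"],proj("top",s["tool_pos"]),proj("top",[.5387,-.4096,.044]))
im=cv2.imread("pics/home.png").min(2)
for n,(u0,v0,u1,v1) in dict(b0=(247,168,299,216),b1=(312,170,365,214),b2=(378,172,436,219)).items():
    m=np.zeros_like(im);m[v0:v1,u0:u1]=im[v0:v1,u0:u1]>195
    c=max(cv2.findContours(m,0,2)[0],key=cv2.contourArea)
    print(n,cv2.minAreaRect(((ray("top",c[:,0],.076)[:,:2]*1000-o)@R).astype(np.float32)))
E
```

```text
[ 0.54080926 -0.4078653   0.17803224] [[547.73201657 247.58670613]] [[518.05235855 258.13874988]]
b0 ((64.60637664794922, 149.45834350585938), (87.30594635009766, 100.76676940917969), 0.1982930451631546)
b1 ((64.82490539550781, 0.34062957763671875), (100.54403686523438, 87.53677368164062), 89.807373046875)
b2 ((64.89278411865234, -149.12234497070312), (87.42249298095703, 100.74988555908203), 0.28849056363105774)
```

Emit:
move_arm(steps=[0, 0, 0.4, -0.2, -0.2, -4, 6, 0, 0, 0, 0, 0, -4, 6, 0, 0, 0, 0, 0, -4, 6, 0, 0, 0, 0, 0, -2.2, 6, 0, 0, 0, 0, 0, 0, 6, 0, 0, 0, 0, 0, 0, 6])

```text
time: 18.4
tool_pos: [0.54, -0.4083, 0.038]
tool_rot: [-179.9, 0.3, 177.1]
ft_force: [-0.6, 0.1, 1.1]
gripper_width: 0.06
grasp_force: 0.0
```

Emit:
move_arm(steps=[0, 0, 0, -0.1, -0.1, -1.1, 6, 0, 0, 0, 0, 0, -1.1, 6, 0, 0, 0, 0, 0, 0, 6, 0, 0, 0, 0, 0, 0, 2, 0, 0, 0, 0, 0, 0, 2, 0, 0, 0, 0, 0, 0, 2, 0, 0, 0, 0, 0, 0, 2], newtons=50)

```text
time: 19.27
tool_pos: [0.5385, -0.4095, 0.0148]
tool_rot: [-179.9, 0.2, 177.1]
ft_force: [-0.2, 0.4, 6.1]
gripper_width: 0.0231
grasp_force: 49.9
```

Emit:
move_arm(steps=[0, 0, 0, 0, 0, 3, 2, 0, 0, 0, 0, 0, 4, 2, 0, 0, 0, 0, 0, 4, 2, 0, 0, 0, 0, 0, 4, 2, 0, 0, 0, 0, 3, 0, 2, 0, 0, 0, 0, 4, 0, 2, 0, 0, 0, 0, 5, 0, 2, 0, 0, 0, 0, 5, 0, 2, 0, 0, 0, 1, 5, 0, 2, 0, 0, 0, 1, 5, 0, 2])

```text
time: 20.52
tool_pos: [0.5581, -0.1378, 0.1643]
tool_rot: [-179.9, 0.2, 177.1]
ft_force: [1.0, -0.5, -1.7]
gripper_width: 0.0229
grasp_force: 49.6
```

Emit:
move_arm(steps=[0, 0, -0.5, 1, 5, 0, 2, 0, 0, 0, 1, 5, 0, 2, 0, 0, 0, 1, 5, 0, 2, 0, 0, 0, 1, 5, 0, 2, 0, 0, 0, 1, 4, 0, 2, 0, 0, 0, 1, 3, 0, 2, 0, 0, 0, 0.4, 0.7, 0, 2, 0, 0, 0, 0, 0, 0, 2, 0, 0, 0, 0, 0, 0, 2])

```text
time: 21.65
tool_pos: [0.622, 0.1365, 0.1644]
tool_rot: [-179.9, 0.2, 176.5]
ft_force: [-0.4, -0.0, -1.9]
gripper_width: 0.023
grasp_force: 49.6
```

```bash
python3 - <<'E'
from h import *
a=get_image("scene")[0];b=get_image("top")[0]
np.savez("hold.npz",a=a,b=b)
c=cv2.resize(a[160:310,330:530],None,fx=4,fy=4,interpolation=2)
cv2.imwrite("pics/hold.png",c[:,:,::-1]);s=get_obs();print(s)
E
```

```text
{'time': 21.75, 'qpos': array([12.4434383 , 29.5715823 , 13.31361466, 73.59047811, -0.12259252,
       15.93893652]), 'dq': array([ 0.20432341,  0.08867787,  0.20004681, -0.08813902,  0.11842617,
        0.05897707]), 'tau': array([ 3.41904927e-01, -9.58856034e+01,  4.93347216e+01, -5.12340409e-02,
       -6.90354675e-03, -1.04394194e-02]), 'tool_pos': array([0.62210816, 0.13658236, 0.16451532]), 'tool_rot': array([-1.79923739e+02,  1.79393178e-01,  1.76504459e+02]), 'ft_force': array([-0.15894109, -0.18998415, -1.48720879]), 'moment': array([-0.0076181 ,  0.03030762, -0.02941015]), 'grasp_force': 49.56555247306824, 'gripper_width': 0.02330240278320033}
```

View pics/hold.png

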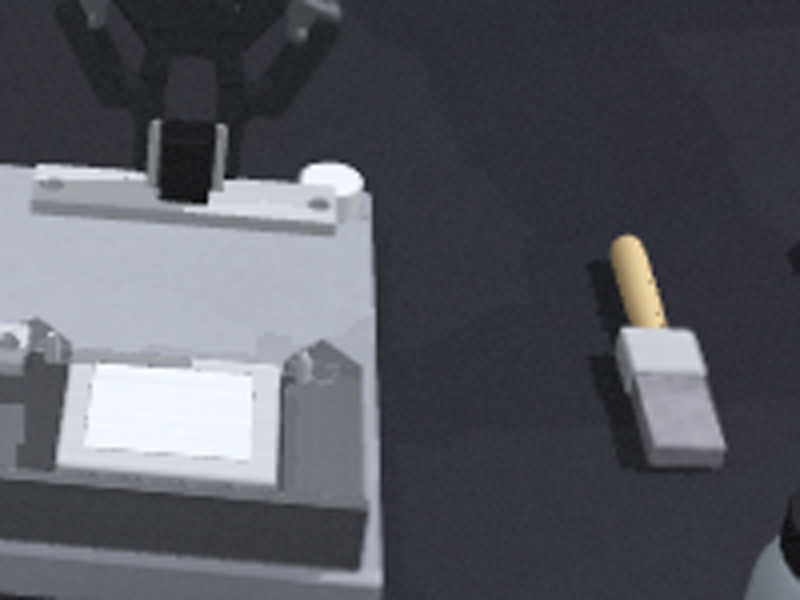

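The bar is held level. Its holes are at crop (50,184) and (320,204), and the left pin is at about (303,362). I'll compare them in both cameras.

```bash
python3 - <<'E'
from h import *
from box import R,o
f=lambda p:(np.array(p)+.5)/4-.5+[330,160]
H=ray("scene",f([(320,203),(50,184)]),.1577)[:,:2]*1000
print("holes in rack frame",((H-o)@R).round(1).tolist(),np.linalg.norm(H[0]-H[1]))
s=get_obs();print("tcp",((s["tool_pos"][:2]*1000-o)@R).round(1))
P=ray("scene",f([(303,355)]),.066)[:,:2]*1000
print("left pin by scene",((P-o)@R).round(1))
# predicted pin tip pixels, scene crop
for y in(214,86):
    w=np.r_[(R@[0,y]+o)/1000,.066];print((proj("scene",w)-[330,160]+.5)*4-.5)
b=np.load("hold.npz")["b"];cv2.imwrite("pics/hold2.png",np.vstack([cv2.resize(b[160:250,210:410],None,fx=4,fy=4,interpolation=2)])[:,:,::-1])
E
```

```text
holes in rack frame [[1.0, 214.7], [1.9, 84.5]] 130.20793146264413
tcp [-1.000e-01  1.488e+02]
left pin by scene [[  2.2 215. ]]
[[301.04182719 352.20333498]]
[[ 48.8480748 331.9137016]]
```

View pics/hold2.png

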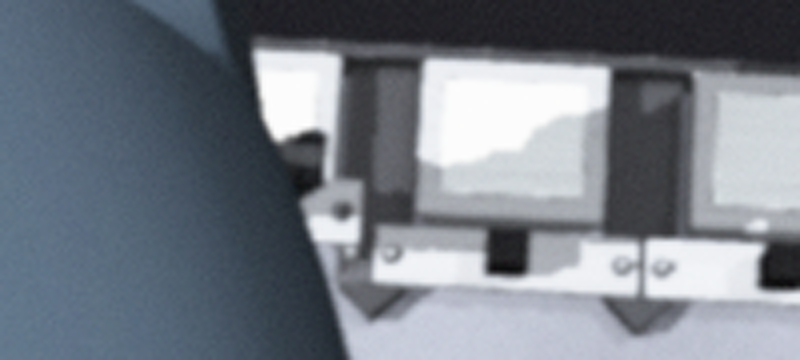

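Emit:
move_arm(steps=[0, 0, 0, 0, 0.1, -3, 2, 0, 0, 0, 0, 0, -3, 2, 0, 0, 0, 0, 0, -1.9, 2, 0, 0, 0, 0, 0, 0, 2, 0, 0, 0, 0, 0, 0, 2])

```text
time: 22.38
tool_pos: [0.6227, 0.1384, 0.0865]
tool_rot: [-179.9, 0.2, 176.5]
ft_force: [0.4, 0.9, -1.5]
gripper_width: 0.0233
grasp_force: 49.6
```

```bash
python3 - <<'E'
from h import *
from box import R,o
a=get_image("scene")[0];b=get_image("top")[0]
c=cv2.resize(a[200:280,330:430],None,fx=7,fy=7,interpolation=2)
cv2.imwrite("pics/near.png",c[:,:,::-1]);s=get_obs();print(s["tool_pos"],s["tool_rot"],s["ft_force"],((s["tool_pos"][:2]*1000-o)@R).round(1))
E
```

```text
[0.62289006 0.13854642 0.08659636] [-179.95738859    0.27409096  176.55543783] [ 0.38965377  0.26524853 -1.9246339 ] [  0.5 150.8]
```

View pics/near.png

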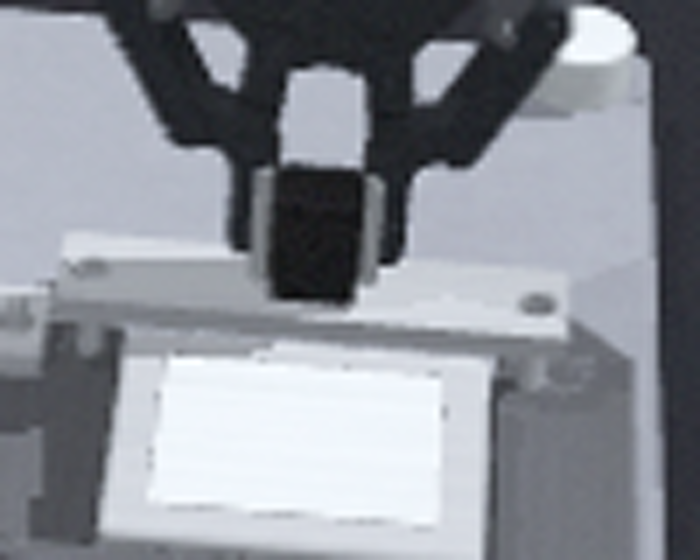

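Emit:
move_arm(steps=[0, 0, 0, 0, -0.05, -0.5, 2, 0, 0, 0, 0, 0, -0.4, 2, 0, 0, 0, 0, 0, 0, 2])

```text
time: 22.85
tool_pos: [0.6219, 0.138, 0.0759]
tool_rot: [-179.9, 0.1, 176.6]
ft_force: [0.9, 0.1, -1.0]
gripper_width: 0.0234
grasp_force: 49.6
```

Emit:
move_arm(steps=[0, 0, 0, 0, 0, -0.3, 2, 0, 0, 0, 0, 0, 0, 2])

```text
time: 23.1
tool_pos: [0.6221, 0.1381, 0.0731]
tool_rot: [-179.9, 0.2, 176.6]
ft_force: [-0.7, -0.3, -2.5]
gripper_width: 0.0232
grasp_force: 49.6
```

Emit:
move_arm(steps=[0, 0, 0, 0, 0, -0.3, 2, 0, 0, 0, 0, 0, -0.3, 2, 0, 0, 0, 0, 0, 0, 2])

```text
time: 23.48
tool_pos: [0.622, 0.138, 0.067]
tool_rot: [-179.9, 0.1, 176.6]
ft_force: [-0.7, -0.6, -2.0]
gripper_width: 0.0231
grasp_force: 49.6
```

Emit:
move_arm(steps=[0, 0, 0, 0, 0, -0.2, 2, 0, 0, 0, 0, 0, 0, 2])

```text
time: 23.72
tool_pos: [0.6222, 0.1381, 0.0652]
tool_rot: [-179.9, 0.2, 176.6]
ft_force: [0.0, 0.3, -2.6]
gripper_width: 0.023
grasp_force: 49.6
```

Emit:
move_arm(steps=[0, 0, 0, 0, 0, -0.1, 2, 0, 0, 0, 0, 0, 0, 2])

```text
time: 23.98
tool_pos: [0.6223, 0.1381, 0.0648]
tool_rot: [-179.9, 0.2, 176.6]
ft_force: [-2.6, -0.8, 4.3]
gripper_width: 0.0234
grasp_force: 50.3
```

Emit:
move_arm(steps=[0, 0, 0, 0, 0, -0.1, 2, 0, 0, 0, 0, 0, 0, 2])

```text
time: 24.22
tool_pos: [0.6224, 0.1381, 0.0648]
tool_rot: [-179.9, 0.2, 176.6]
ft_force: [-8.7, -2.1, 18.2]
gripper_width: 0.0231
grasp_force: 52.4
```

Seated at exactly the expected height. Next I'll release, rise and look.

Emit:
move_arm(steps=[0, 0, 0, 0, 0, 0.1, 2, 0, 0, 0, 0, 0, 0, 4, 0, 0, 0, 0, 0, 0, 4, 0, 0, 0, 0, 0, 0, 4, 0, 0, 0, 0, 0, 2, 4, 0, 0, 0, 0, 0, 4, 4, 0, 0, 0, 0, 0, 5, 4, 0, 0, 0, -5, 0, 2, 4, 0, 0, 0, -6, 0, 0, 4, 0, 0, 0, -6, 0, 0, 4])

```text
time: 25.48
tool_pos: [0.4506, 0.138, 0.1944]
tool_rot: [-180.0, 0.2, 176.6]
ft_force: [-0.6, 0.1, 1.7]
gripper_width: 0.0399
grasp_force: 0.0
```

Emit:
move_arm(steps=[0, 0, 0, -4, -4, 0, 4, 0, 0, 0, 0, -5, 0, 4, 0, 0, 0, 0, -5, 0, 4, 0, 0, 0, 0, -5, 0, 4, 0, 0, 0, 0, -5, 0, 4, 0, 0, 0, 0, -5, 0, 4, 0, 0, 0, 0, 0, 0, 4])

```text
time: 26.35
tool_pos: [0.412, -0.1546, 0.1943]
tool_rot: [-179.9, 0.2, 176.3]
ft_force: [-0.3, 0.0, -0.0]
gripper_width: 0.0401
grasp_force: 0.0
```

```bash
python3 - <<'E'
from h import *
from box import R,o
im,d=get_image("top");z=cloud("top",d)
g=im.min(2)
r=(z[...,:2]*1000-o)@R
for y0 in(150,0):
    m=(np.abs(r[...,0])<30)&(np.abs(r[...,1]-y0)<74)&(g>130)&(np.abs(z[...,2]-.058)<.006)
    q=np.argwhere(m)[:,::-1];P=(ray("top",q,.058)[:,:2]*1000-o)@R
    print(y0,m.sum(),cv2.minAreaRect(P.astype(np.float32)),"z",z[m][:,2].mean())
print(get_obs()["tool_pos"])
cv2.imwrite("pics/end.png",cv2.resize(im[160:320,210:450],None,fx=3.3,fy=3.3,interpolation=2)[:,:,::-1])
E
```

```text
150 778 ((2.9659223556518555, 150.14434814453125), (39.87345886230469, 145.53958129882812), 0.8726703524589539) z 0.05695167584168763
0 826 ((3.5306873321533203, 0.33589935302734375), (147.29742431640625, 39.34043502807617), 89.97724151611328) z 0.057191621960468945
[ 0.41199922 -0.15302592  0.19425295]
```

View pics/end.png

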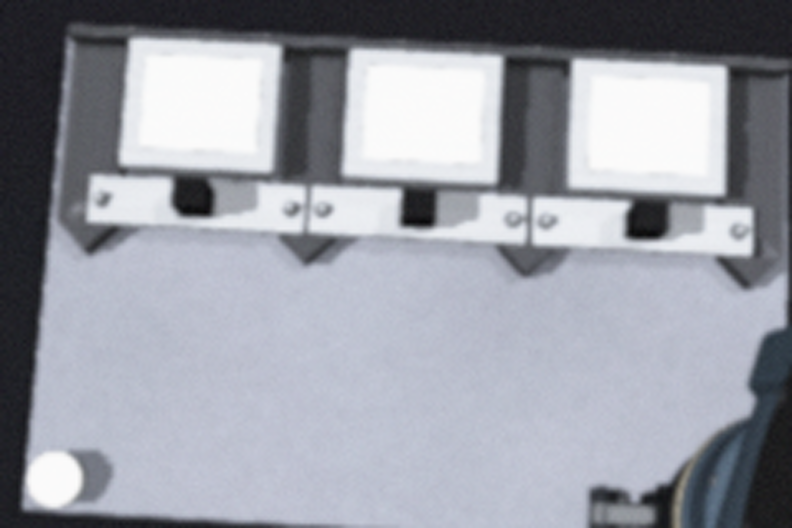

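The three boxes and bars are lined up alike. Pins show through the new bar's holes at (102,198) and (291,208), and the tin at (55,480) hasn't moved.

```bash
python3 -c "from workcell import *; print(finish_job())"
```

```text
the job is handed in; nothing more can be done
None
```

I slid the box fully home in the left bay, seated the spare bar flush over its two pins and released it, and handed the job in at about 26 s; the verdict wasn't shown, but the last picture had the new box and bar level with their neighbours and the tin in place.

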